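# Load a gang filing jig with nail-tip holders and clamp the row

### The arm

A 7-joint arm with a two-finger parallel gripper is mounted at the origin on the work surface; the furniture and walls round the work are solid. World frame = base frame: x ahead of the robot, y to its left, z up, the work surface at z = 0. Lengths are in m, angles in rad, forces in N, time in s.
With the tool pointing down it reaches from about 0.425 to 0.875 m from the base axis. Payload 4.7 kg.
Tool frame: the origin (TCP) lies between the finger pads; the fingertips stand 14 mm ahead of it and the grasp point (between the pads) lies 5 mm behind it; z points along the fingers, y is the line along which they close (so a half turn about z gives the same grasp; the last joint's range is limited). The gripper opens to 87 mm and grips with 3 to 60 N. Pads are 19 mm wide; open, the fingers measure 117 mm over their backs; the gripper's body (75 mm by 190 mm) begins 51 mm behind the grasp point.
Start: joints at [-1.289, 0.321, -0.07, 1.45, 0.023, 1.371, -0.057], TCP at [0.172, 0.627, 0.237] pointing down, gripper open.
Joint ranges: [-2.86, 2.86], [-0.3, 2.09], [-1.38, 1.24], [0.06, 2.45], [-1.56, 4.7], [0.09, 2.05], [-2.69, 2.69]. Speed limits (rad/s): [2.57, 2.57, 3.14, 3.14, 3.14, 3.14, 3.14].

### API

Orientations are given as a rotation vector (axis times angle).
In Python, from bench import ctrl gives the robot as it stands.
- The arm moves only by the shell command python3 -m inch 'ROWS' [OPENING] [FORCE]. ROWS is JSON, a list of rows, each a list of 6 numbers: the shift along the world's x, y, z in mm, then the turn, a rotation vector about the world's x, y, z in degrees. In form: [[tx, ty, tz, rx, ry, rz], ...]. A call has 1 to 20 rows; each row is the pose to reach, as a shift and turn from the pose commanded when the call began; what a row does not reach only later rows make up. A row lasts 1/8 s, in which the tool goes at most 62.5 mm and 10.7 degrees, less where a joint would pass 70% of its speed; a pose out of reach is approached as far as the arm can. A call with a gripper value outside its range is refused whole. OPENING is the finger opening in mm, from 0 to 87, set as the call begins (- or left out, the last holds). The fingers move at their own pace and stop on an object; FORCE is the grip in N (left out, the last holds). Time passes only in rows, so rows that repeat a pose let the fingers close. It gives the time, the measured TCP pose, the force, the opening and the grip force at its end, in the units of the state.
- ctrl.get_state(): the state, without advancing time (a new reading comes with each control period).
- ctrl.get_image(name): name is "scene" or "top" or "wrist"; returns (picture, depth): 400x640x3 uint8, red, green, blue; 400x640 float32, m along the optical axis (not along the pixel's ray), 0 where there is no reading.
- ctrl.camera_params(name): a dict with "mtx" (3x3 intrinsics, pixels), "T" (4x4, takes a point from camera to world coordinates). Camera axes: x right, y down, z forward; pixel columns grow to the right and rows downward; lengths in m; the calibration is good to about 2 mm. The wrist camera is an equidistant fisheye: a pixel r from the principal point sees the ray r / f radians off the axis. A picture is of the moment at which its call begins: read the wrist's pose just before it. camera_params takes no time and is no camera call; for the wrist camera it gives the pose at the moment of the call.
- ctrl.close_job(): hands the job in; it is judged then, once.
The state is a dict: "time": time; "joint_positions": joint angles; "qd": joint speeds; "joint_torque": joint torques, N m; "position": TCP position; "tool_rot": TCP orientation; "ft_force": force on the tool from outside, world axes, zero at the start; "torque": the same for the moment, N m; "grip_width": opening from 0.0 (shut) to 1.0 (fully open); "grip_force": force on a finger pad.
Only numpy, scipy, OpenCV 4.12 (cv2) and the standard library are available. Lean on these libraries where they do the work, as an engineer would, in place of code of your own. Each camera call takes 0.05 s, during which the arm holds its last target. There are 200 camera calls.

### The job

Get the press-on set ready for filing: wind the jig's jaw right back, then load every nail-tip holder on the table through the loading gap and slide each along under the lips towards the end stop, so that the row runs from the widest at the stop to the narrowest, all nails facing the front of the jig (their rounded side, on the side away from the saddles). Then wind the handwheel until the jaw's sprung pad is pressed in about half-way or more and so clamps the row firmly against the stop, and finally lay the file guide in its two saddles, about centred. Leave the other things on the table where they are.

Things in the scene. Friction and masses are not known exactly. Their poses are not given: they have to be found in the camera images.
- jig: Gang filing jig fixed on the table at the robot's left. Origin: on the table top, on the track's centre line, below the face of the end stop. +y runs along the track from stop to handwheel, -x is the front, z up ('jig frame', mm). Base plate x -50..50, y -24..252, 8 thick; bed top z 18; rubber-faced stop block y -20..0, 56 tall; gearbox x -30..30, y 191..245, 50 tall.
- channel_mid (a point): Middle of the covered channel, on the bed (jig frame 0, 54, 18), axes as the jig's. The channel runs from y 0 (stop) to 110, open upward only by a slot: inner walls at x -24 and +24; lips above them, z 27.5 to 32.5, leave a slot from x -15 to +15. A holder's foot slides below the lips (2 mm play each side, 2.5 above), its neck stands in the slot.
- gap (a point): Middle of the loading gap, on the bed (jig frame 0, 137, 18), axes as the jig's. From y 112 to 160 there are no lips, so a holder's foot can be set down on the bed here, and only here, then slid towards -y into the channel. Low side walls at x -28 and +28, top z 25.5; slanted lead-ins at y 110 to 124 narrow to the channel.
- jaw_pad (a joint): How far the jaw's sprung rubber pressing pad is pushed back into the jaw, in m: 0 when nothing presses on it, 0.004 when bottomed; spring 4 N per mm. Pad 24 wide, z 26..54.
- jaw_face (a point): Centre line of the pad's pressing face at bed height; axes as the jig's. The jaw behind it (+y) is 28 long, 57 tall. Fully back, the face is at jig y 161.5, clear of the loading gap; it moves along the track towards the stop (-y), also inside the channel.
- jaw (a joint): Jaw travel in m: 0 fully back (gap clear), growing towards the end stop, at most 0.1. Driven by the handwheel through a screw, 4 mm per rad (25 mm a turn); 6 N friction.
- wheel (a joint): Handwheel angle in rad, vertical axis at jig (0, 218): 0 with the jaw fully back, growing clockwise seen from above, which drives the jaw towards the stop; range 0..25. At 0 the crank handle is on the jig's +x side. Friction 0.03 N m: it stays, and keeps the clamp tight, when let go. Wheel 75 mm across, rim z 60..69.
- crank_mid (a point): Middle of the handwheel's upright crank handle: 13 mm round grip, 33 mm tall (z 70..103), 28 mm from the wheel's axis; this point is at z 88. The handle revolves freely on its pin, so it can be held firmly and led round in a circle.
- file_guide: File guide: straight steel bar 10 wide (x), 224 long (y), 14 tall, 0.12 kg. Origin: centre of its underside. At first it lies on the table in front of the jig. Its two ends are alike.
- saddle_mid (a point): Where the centre of the file guide's underside belongs: midway between the two saddles at seat height (jig frame 40, 83.5, 50), axes as the jig's; the bar lies along y. The saddles stand behind the track at y -11 and 178, x 31..49, 12 long; each is an open-topped seat between two cheeks, 12 mm apart at the seat, flaring to 18 at the top (z 63).
- holder_thumb: Nail-tip holder (thumb), 35 mm wide along its y (goes along the track); all alike but for width, one may be absent. Foot 44 in x, 7 thick; black neck 24 in x (grip these faces), 34 in y, up to z 40; then a curved white nail tip up to z 60 at the front (-x) edge, rounded side to the front. About 0.09 kg. Origin: centre of the underside, z up.
- holder_thumb_nail (a point): Top of that holder's nail tip, 8.5 mm in front (-x) of the holder's centre, 58 above its underside; axes as the holder's.
- holder_middle: Nail-tip holder (middle-finger), 30 mm wide along its y (goes along the track); all alike but for width, one may be absent. Foot 44 in x, 7 thick; black neck 24 in x (grip these faces), 29 in y, up to z 40; then a curved white nail tip up to z 60 at the front (-x) edge, rounded side to the front. About 0.09 kg. Origin: centre of the underside, z up.
- holder_middle_nail (a point): Top of that holder's nail tip, 8.5 mm in front (-x) of the holder's centre, 58 above its underside; axes as the holder's.
- holder_ring: Nail-tip holder (ring-finger), 25 mm wide along its y (goes along the track); all alike but for width, one may be absent. Foot 44 in x, 7 thick; black neck 24 in x (grip these faces), 24 in y, up to z 40; then a curved white nail tip up to z 60 at the front (-x) edge, rounded side to the front. About 0.09 kg. Origin: centre of the underside, z up.
- holder_ring_nail (a point): Top of that holder's nail tip, 8.5 mm in front (-x) of the holder's centre, 58 above its underside; axes as the holder's.
- holder_little: Nail-tip holder (little-finger), 20 mm wide along its y (goes along the track); all alike but for width, one may be absent. Foot 44 in x, 7 thick; black neck 24 in x (grip these faces), 19 in y, up to z 40; then a curved white nail tip up to z 60 at the front (-x) edge, rounded side to the front. About 0.09 kg. Origin: centre of the underside, z up.
- holder_little_nail (a point): Top of that holder's nail tip, 8.5 mm in front (-x) of the holder's centre, 58 above its underside; axes as the holder's.
- powder_tub: Bystander: small white tub with a black screw lid, 49 mm wide, 44 mm tall. Origin: centre of its underside.
- paper_tape: Bystander: roll of paper tape lying flat, 60 mm wide, 19 mm tall. Origin: centre of its underside.
- polish: Bystander: nail varnish bottle with a long cap, 31 mm wide, 72 mm tall. Origin: centre of its underside.
- mixing_cup: Bystander: small round mixing cup, 33 mm wide, 28 mm tall. Origin: centre of its underside.

How it is judged:
By the outcome, as a careful person would: the job done as asked, in the order asked, and still so for the second after the job is handed in, with the robot touching nothing.
Of holder_thumb, holder_middle, holder_ring, holder_little only 3 to 4 are there at a start; the rules pass over those that are not, and their reading is None.
At some moment in a run one of holder_thumb, holder_middle, holder_ring, holder_little may be knocked a few centimetres aside while the robot is not near it.
It also fails if it takes over 210 s, if anything falls off the work surface, if the arm or the gripper's body presses on something with over 40 N, if the wrist force passes 120 N, or if a joint passes its speed limit or range.

## Working session

There is one attempt and no reset: what is moved stays moved. The work goes in short steps, Python scripts to look and compute and a shell command to move; the robot and the scene stay as the last step left them, time stands still between calls to the robot, and variables do not carry over. Pictures are saved under pics/ and viewed, at most 14 in all, crops included, and the job is handed in when it is done.

```bash
ls; mkdir -p pics
cat > h.py <<'E'
import numpy as np, cv2
from bench import ctrl
def snap(name,tag):
    P=ctrl.camera_params(name); im,d=ctrl.get_image(name)
    cv2.imwrite(f'pics/{tag}.png',im[:,:,::-1]); np.savez(f'{tag}.npz',im=im,d=d,K=P['mtx'],T=P['T']); return im,d,P
def w(tag,u,v,z=None):
    f=np.load(tag+'.npz');K,T,d=f['K'],f['T'],f['d']
    r=np.array([(u-K[0,2])/K[0,0],(v-K[1,2])/K[1,1],1])
    if z is None: s=np.median(d[v-1:v+2,u-1:u+2])
    else: s=(z-T[2,3])/(T[:3,:3]@r)[2]
    return T[:3,:3]@(r*s)+T[:3,3]
E
python3 - <<'E'
from h import *
for n in('top','scene'):
    im,d,P=snap(n,n+'0'); print(n,P['mtx'].round(1).tolist(),P['T'].round(3).tolist())
s=ctrl.get_state(); print(s['position'],s['tool_rot'],s['time'])
E
```

```text
pics
top [[391.9, 0.0, 318.2], [0.0, 391.9, 203.8], [0.0, 0.0, 1.0]] [[-0.036, -0.978, 0.203, 0.191], [-0.999, 0.034, -0.013, 0.026], [0.005, -0.204, -0.979, 1.48], [0.0, 0.0, 0.0, 1.0]]
scene [[465.3, 0.0, 313.7], [0.0, 465.3, 195.4], [0.0, 0.0, 1.0]] [[0.6, -0.485, 0.637, -0.474], [-0.8, -0.358, 0.481, -0.72], [-0.005, -0.798, -0.603, 0.983], [0.0, 0.0, 0.0, 1.0]]
[0.17191033 0.6263667  0.23556525] [-4.19324853e-01 -3.11335278e+00  2.68698281e-03] 0.1
```

View pics/top0.png

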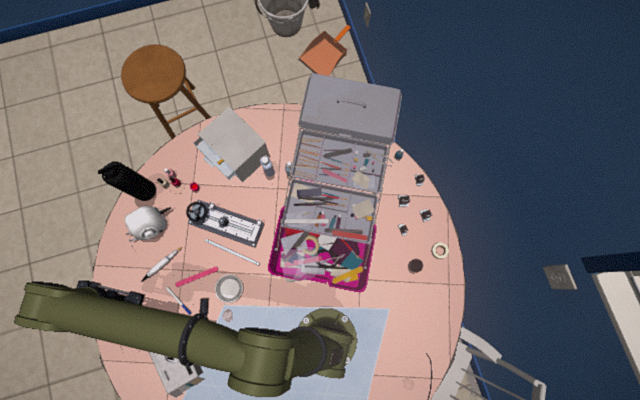

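View pics/scene0.png

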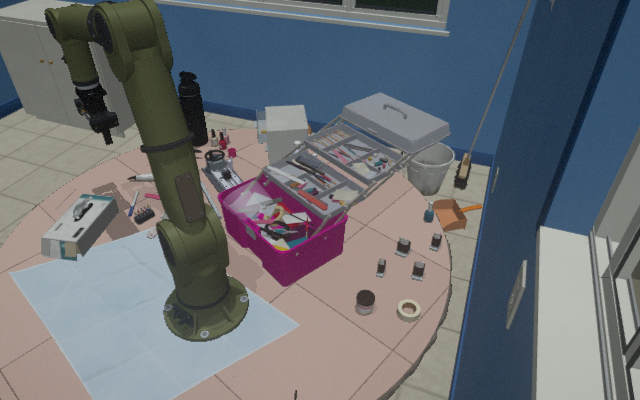

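The top view shows the jig around (228,222), the guide at (232,251) and the holders around (405–428, 180–230). The toolbox stands in between, so I'll enlarge both regions.

Run:
```python
from h import *
im=np.load('top0.npz')['im'][:,:,::-1]
a=cv2.resize(im[190:275,175:275],None,fx=4,fy=6*4/6,interpolation=cv2.INTER_CUBIC)
b=cv2.resize(im[140:280,380:460],None,fx=4,fy=4,interpolation=cv2.INTER_CUBIC)
a=cv2.copyMakeBorder(a,0,560-a.shape[0],0,0,cv2.BORDER_CONSTANT)
cv2.imwrite('pics/c1.png',np.hstack([a,b]))
for (u,v) in [(396,155),(419,179),(404,200),(426,214),(404,229),(415,266),(440,243),(440,251),(194,208),(205,211),(223,221),(258,240),(263,221),(232,251),(207,239),(260,264),(267,165),(340,90),(390,90),(380,150),(340,170),(320,200),(370,200),(280,270),(365,280),(365,240)]:
    print((u,v),w('top0',u,v).round(3))
```

```text
(396, 155) [ 0.676 -0.303  0.027]
(419, 179) [ 0.573 -0.38   0.04 ]
(404, 200) [ 0.492 -0.315  0.047]
(426, 214) [ 0.436 -0.392  0.049]
(404, 229) [ 0.383 -0.306  0.048]
(415, 266) [ 0.247 -0.336  0.044]
(440, 243) [ 0.329 -0.442  0.02 ]
(440, 251) [ 0.301 -0.446  0.001]
(194, 208) [0.488 0.468 0.052]
(205, 211) [0.472 0.422 0.069]
(223, 221) [0.435 0.359 0.055]
(258, 240) [0.366 0.239 0.003]
(263, 221) [ 0.439  0.22  -0.   ]
(232, 251) [0.328 0.335 0.011]
(207, 239) [0.376 0.429 0.011]
(260, 264) [ 0.277  0.232 -0.002]
(267, 165) [0.627 0.189 0.109]
(340, 90) [ 0.821 -0.076  0.287]
(390, 90) [ 0.815 -0.241  0.288]
(380, 150) [ 0.639 -0.211  0.198]
(340, 170) [ 0.572 -0.069  0.199]
(320, 200) [0.478 0.002 0.161]
(370, 200) [ 0.47  -0.169  0.172]
(280, 270) [0.252 0.158 0.004]
(365, 280) [ 0.203 -0.141  0.124]
(365, 240) [ 0.335 -0.145  0.158]
```

View pics/c1.png

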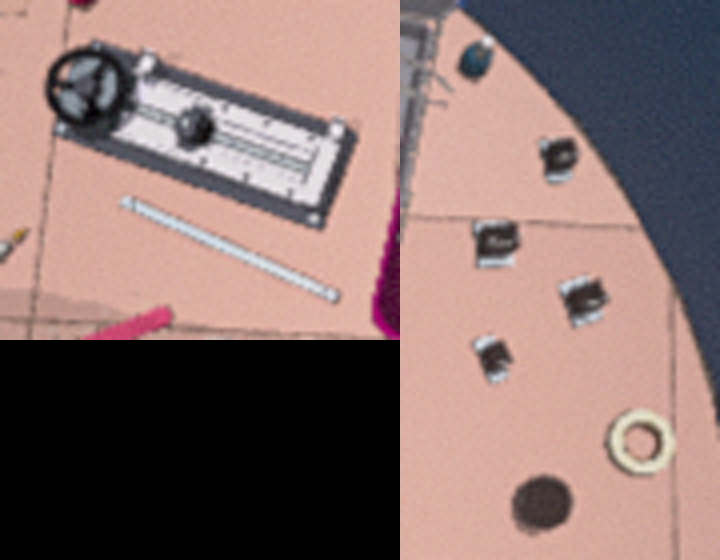

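```bash
python3 -m inch '[[10,-10,60,0,0,0],[40,-50,120,0,0,-10],[80,-90,140,0,0,-20],[120,-130,140,0,0,-30],[160,-170,140,0,0,-40],[190,-210,140,0,0,-50],[210,-240,140,0,0,-60],[225,-265,140,0,0,-70],[225,-265,140,0,0,-80],[225,-265,140,0,0,-90],[225,-265,140,0,0,-90],[225,-265,140,0,0,-90]]' 87 20
python3 - <<'E'
from h import *
im,d,P=snap('wrist','w1'); print(P['mtx'].round(1).tolist(),P['T'].round(3).tolist(), d.min(),d.max(),ctrl.get_state()['tool_rot'])
cv2.imwrite('pics/w1b.png',cv2.resize(im[:,:,::-1],(800,500)))
E
```

```text
time: 1.6
position: [0.3969, 0.3619, 0.3763]
tool_rot: [2.495, 1.909, -0.001]
ft_force: [0.3, -0.1, 0.0]
grip_width: 0.998
grip_force: 0.0
[[309.7, 0.0, 325.0], [0.0, 309.7, 204.0], [0.0, 0.0, 1.0]] [[0.965, -0.25, -0.076, 0.419], [-0.262, -0.922, -0.285, 0.44], [0.001, 0.295, -0.955, 0.525], [0.0, 0.0, 0.0, 1.0]] 0.0 1.5363111 [ 2.49563432e+00  1.90799611e+00 -5.78265359e-04]
```

View pics/w1b.png

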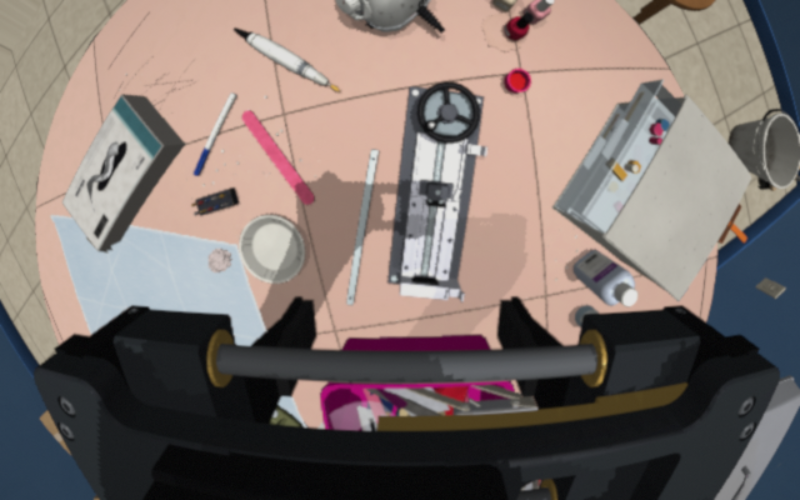

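The wrist view shows the jig centred at (438,190), with the wheel at (448,110), the jaw mid-track at (437,190) and the guide at (363,228). Next I'll fit the jig pose from the depth.

```bash
cat >> h.py <<'E'
def cloud(tag):
    f=np.load(tag+'.npz');K,T,d=f['K'],f['T'],f['d']
    v,u=np.mgrid[0:400,0:640]; x=(u-K[0,2])/K[0,0]; y=(v-K[1,2])/K[1,1]
    r=np.hypot(x,y)+1e-9; t=np.tan(np.minimum(r,1.5))/r
    p=np.stack([x*t*d,y*t*d,d],-1)@T[:3,:3].T+T[:3,3]; p[d==0]=np.nan
    return p,f['im']
E
python3 - <<'E'
from h import *
p,im=cloud('w1')
reg=(p[...,0]>.28)&(p[...,0]<.62)&(p[...,1]>.17)&(p[...,1]<.56)
print('table z',np.nanmedian(p[reg&(p[...,2]<.006)][:,2]))
z=p[...,2]; n=reg&(z>.004)&(z<.012)
h=reg&(z>.045)&(z<.085)
print(n.sum(),h.sum())
q=p[h][:,:2]; lab=[]
# wheel: points z .055-.075 
wq=p[reg&(z>.055)&(z<.075)&(p[...,1]>.42)]; 
print('wheel rect',cv2.minEnclosingCircle(wq[:,:2].astype(np.float32)), len(wq))
hi=p[reg&(z>.078)&(z<.12)]; print('handle',len(hi),hi.mean(0),hi[:,2].max())
dk=reg&(z>.004)&(z<.013)&(im.max(2)<130)&(im.max(2)>20)
m=(reg&(z>.013)&(z<.075)).astype(np.uint8)
c,_=cv2.findContours(((reg&(z>.005)).astype(np.uint8)),cv2.RETR_EXTERNAL,cv2.CHAIN_APPROX_NONE)
for k in sorted(c,key=cv2.contourArea)[-3:]:
    mm=np.zeros(z.shape,np.uint8); cv2.drawContours(mm,[k],-1,1,-1)
    a=p[(mm>0)&reg&(z>.005)]; print(len(a),a.mean(0).round(4),cv2.minAreaRect(a[:,:2].astype(np.float32)))
    lo=a[a[:,2]<.012]; print('  low',len(lo),cv2.minAreaRect(lo[:,:2].astype(np.float32)) if len(lo)>5 else '')
E
```

```text
table z 0.00037337122054614813
2952 3214
wheel rect ((0.5256273746490479, 0.49712830781936646), 0.1005336120724678) 1245
handle 578 [0.59049816 0.30525668 0.10784677] 0.11995780188158411
1752 [0.6039 0.3207 0.1249] ((0.5970579981803894, 0.3221927285194397), (0.045785125344991684, 0.09886064380407333), 0.014033669605851173)
  low 51 ((0.6081170439720154, 0.29959237575531006), (0.048254720866680145, 0.022509325295686722), 89.18238830566406)
9909 [0.4369 0.3658 0.0308] ((0.43828749656677246, 0.36323174834251404), (0.27774930000305176, 0.10306406766176224), 68.213623046875)
  low 2776 ((0.43722426891326904, 0.36238569021224976), (0.27538877725601196, 0.10171759873628616), 68.213623046875)
70862 [0.4046 0.3832 0.4597] ((0.37730708718299866, 0.27797096967697144), (0.25137147307395935, 0.1922019124031067), 75.62523651123047)
  low 18 ((0.29181644320487976, 0.17219746112823486), (0.0016071107238531113, 0.022866878658533096), 79.94693756103516)
```

```bash
cat >> h.py <<'E'
def toj(p,J):
    o,a=np.array(J[:2]),np.radians(J[2]); y=np.array([np.cos(a),np.sin(a)]); x=np.array([y[1],-y[0]])
    q=(p[...,:2]-o)*1000; return np.stack([q@x,q@y,p[...,2]*1000],-1)
def tow(q,J):
    a=np.radians(J[2]); y=np.array([np.cos(a),np.sin(a)]); x=np.array([y[1],-y[0]])
    return np.array(J[:2])+(q[0]*x+q[1]*y)/1000
E
python3 - <<'E'
from h import *
p,im=cloud('w1'); a=np.radians(68.2)
c=np.array([.43722,.36239]); J=[*(c-.114*np.array([np.cos(a),np.sin(a)])),68.2]; print(J)
q=toj(p,J); X,Y,Z=q[...,0],q[...,1],q[...,2]
low=(abs(X)<60)&(Y>-30)&(Y<258)&(Z>5)&(Z<11)
for lo in range(-20,250,30):
    s=low&(Y>lo)&(Y<lo+30); xs=X[s]; print(lo,'x edges',np.percentile(xs,[1,99]).round(1))
for lo in range(-50,50,20):
    s=low&(X>lo)&(X<lo+20); print(lo,'y edges',np.percentile(Y[s],[1,99]).round(1))
r=(abs(X)<50)&(Y>165)&(Y<275)&(Z>60)&(Z<74); print('wheel',cv2.minEnclosingCircle(q[r][:,:2].astype(np.float32)),r.sum())
r=(abs(X)<50)&(Y>165)&(Y<275)&(Z>82)&(Z<110); print('handle',r.sum(),np.median(q[r],0),q[r].min(0),q[r].max(0))
r=(abs(X)<14)&(Y>5)&(Y<160)&(Z>45)&(Z<70); print('jaw',r.sum(),q[r].min(0),q[r].max(0))
r=(X>28)&(X<52)&(Z>54)&(Z<70); 
for A in((-40,10),(165,190)):
    s=r&(Y>A[0])&(Y<A[1]); print('saddle',s.sum(),q[s].min(0).round(1),q[s].max(0).round(1))
g=(X<-55)&(X>-150)&(Y>-50)&(Y<260)&(Z>8)&(Z<18); G=p[g]; print('guide',g.sum(),G.mean(0),cv2.minAreaRect((G[:,:2]*1000).astype(np.float32)))
E
```

```text
[np.float64(0.3948840667472732), np.float64(0.25654261573557585), 68.2]
-20 x edges [-49.   48.4]
10 x edges [-49.5  50.3]
40 x edges [-50.1  49.5]
70 x edges [-49.2  48.9]
100 x edges [-50.  50.]
130 x edges [-50.1  49.9]
160 x edges [-49.6  49.5]
190 x edges [-50.4  48.9]
220 x edges [-49.5  49.3]
-50 y edges [-20.6 249. ]
-30 y edges [189.3 251.6]
-10 y edges [ -2.  250.8]
10 y edges [249.8 250.6]
30 y edges [ -3.1 248.3]
wheel ((10.419373512268066, 207.20130920410156), 52.3788948059082) 1139
handle 66 [-21.1027448  197.76644344 103.61986161] [-26.68076835 192.53252374  83.92574693] [-14.97912795 203.78605261 106.78932823]
jaw 263 [-13.97195295 101.97279989  45.02137732] [ 13.57260791 129.55573732  60.2314787 ]
saddle 57 [ 28.  -16.9  54.5] [51.7 -2.8 64.6]
saddle 53 [ 28.1 171.4  54.3] [ 51.7 183.6  65.3]
guide 738 [0.3325441  0.35233184 0.01430076] ((339.80218505859375, 386.14776611328125), (296.9199523925781, 55.31069564819336), 77.09562683105469)
```

```bash
cat > j.py <<'E'
from h import *
J=[.39488,.25654,68.2]
E
python3 - <<'E'
from j import *
s=ctrl.get_state(); print(s['position'])
c=tow((0,218),J)*1000; hd=tow((-21.1,197.8),J)*1000; print('c',c,'h',hd,'shift',hd-s['position'][:2]*1000)
g=lambda f:c+28.5*np.array([np.cos(np.radians(f-21.8)),np.sin(np.radians(f-21.8))])
F=[-136.2]+list(range(-120,721,30)); A=g(F[0])
print([(f,*(g(f)-A).round(0).astype(int)) for f in F[:14]])
E
```

```text
[0.39690211 0.36188798 0.37639591]
c [475.83818815 458.94991026] h [448.74550692 448.03035789] shift [51.84339692 86.1423796 ]
[(-136.2, np.int64(0), np.int64(0)), (-120, np.int64(4), np.int64(-7)), (-90, np.int64(16), np.int64(-16)), (-60, np.int64(30), np.int64(-18)), (-30, np.int64(44), np.int64(-12)), (0, np.int64(53), np.int64(0)), (30, np.int64(55), np.int64(15)), (60, np.int64(49), np.int64(28)), (90, np.int64(37), np.int64(37)), (120, np.int64(22), np.int64(39)), (150, np.int64(9), np.int64(33)), (180, np.int64(0), np.int64(21)), (210, np.int64(-2), np.int64(7)), (240, np.int64(4), np.int64(-7))]
```

```bash
python3 -m inch '[[26,43,-50,0,0,-3],[52,86,-100,0,0,-6.4],[52,86,-150,0,0,-6.4],[52,86,-200,0,0,-6.4],[52,86,-240,0,0,-6.4],[52,86,-270,0,0,-6.4],[52,86,-286,0,0,-6.4],[52,86,-286,0,0,-6.4]]' 45 15 && python3 -m inch '[[0,0,0,0,0,0],[0,0,0,0,0,0],[0,0,0,0,0,0],[0,0,0,0,0,0],[0,0,0,0,0,0]]' 0 15 && python3 -c "
from h import *
snap('wrist','w2')
im=cv2.imread('pics/w2.png');cv2.imwrite('pics/w2.png',cv2.resize(im[100:330,170:490],None,fx=2,fy=2))"
```

```text
time: 2.65
position: [0.4485, 0.4475, 0.0897]
tool_rot: [2.599, 1.763, -0.003]
ft_force: [-0.9, 0.3, 0.1]
grip_width: 0.518
grip_force: 0.0
time: 3.28
position: [0.4487, 0.4483, 0.0911]
tool_rot: [-2.6, -1.763, -0.0]
ft_force: [-2.0, 0.1, 2.3]
grip_width: 0.144
grip_force: 15.0
```

View pics/w2.png

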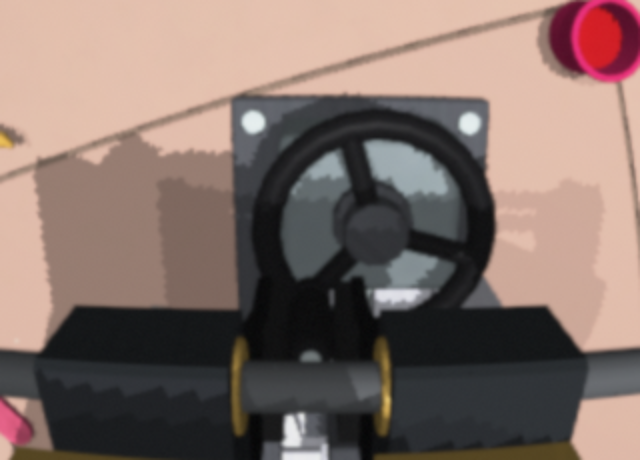

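The grip shows the handle between the fingers at (310,320), width 12.5 mm. Now I'll wind back.

```bash
python3 -m inch '[[4,-7,0,0,0,0],[16,-16,0,0,0,0],[30,-18,0,0,0,0],[44,-12,0,0,0,0],[53,0,0,0,0,0],[55,15,0,0,0,0],[49,28,0,0,0,0],[37,37,0,0,0,0],[22,39,0,0,0,0],[9,33,0,0,0,0],[0,21,0,0,0,0],[-2,7,0,0,0,0],[4,-7,0,0,0,0],[16,-16,0,0,0,0],[30,-18,0,0,0,0],[44,-12,0,0,0,0],[53,0,0,0,0,0],[53,0,0,0,0,0]]' - 15
```

```text
time: 5.58
position: [0.5006, 0.4495, 0.091]
tool_rot: [-2.597, -1.762, 0.004]
ft_force: [-5.1, 4.4, 8.0]
grip_width: 0.141
grip_force: 15.0
```

```bash
python3 -m inch '[[2,15,0,0,0,0],[-4,28,0,0,0,0],[-16,37,0,0,0,0],[-31,39,0,0,0,0],[-44,33,0,0,0,0],[-53,21,0,0,0,0],[-55,7,0,0,0,0],[-49,-7,0,0,0,0],[-37,-16,0,0,0,0],[-23,-18,0,0,0,0],[-9,-12,0,0,0,0],[0,0,0,0,0,0],[1,2,0,0,0,0],[1,2,0,0,0,0]]' - 15
```

```text
time: 7.32
position: [0.5005, 0.4493, 0.0908]
tool_rot: [-2.599, -1.762, 0.011]
ft_force: [-7.5, 0.5, 12.3]
grip_width: 0.145
grip_force: 15.0
```

```bash
python3 -m inch '[[0,0,0,0,0,0],[0,0,0,0,0,0],[0,0,50,0,0,0],[0,0,110,0,0,0]]' 40 15 && python3 -m inch '[[0,-40,60,0,0,0],[0,-85,110,0,0,-5],[0,-130,150,0,0,-10],[0,-185,180,0,0,-15],[0,-240,180,0,0,-20],[0,-300,180,0,0,-25],[0,-355,180,0,0,-30],[0,-410,180,0,0,-35],[0,-465,180,0,0,-40],[0,-520,180,0,0,-47],[-10,-580,180,0,0,-55],[-30,-640,180,0,0,-63],[-50,-700,180,0,0,-71],[-70,-750,180,0,0,-80],[-80,-780,180,0,0,-80],[-80,-780,180,0,0,-80],[-80,-780,180,0,0,-80]]' 70 20
python3 - <<'E'
from h import *
im,d,P=snap('wrist','w3'); print(P['T'].round(3).tolist())
cv2.imwrite('pics/w3b.png',cv2.resize(im[:,:,::-1],(800,500)))
E
```

```text
time: 7.82
position: [0.503, 0.4472, 0.1988]
tool_rot: [2.6, 1.759, -0.009]
ft_force: [0.7, 0.3, 0.9]
grip_width: 0.445
grip_force: 0.0
time: 9.95
position: [0.423, -0.3297, 0.3799]
tool_rot: [-3.125, 0.321, 0.003]
ft_force: [0.4, 0.7, -0.2]
grip_width: 0.803
grip_force: 0.0
[[-0.204, -0.935, -0.289, 0.504], [-0.979, 0.195, 0.06, -0.347], [0.0, 0.295, -0.956, 0.529], [0.0, 0.0, 0.0, 1.0]]
```

View pics/w3b.png

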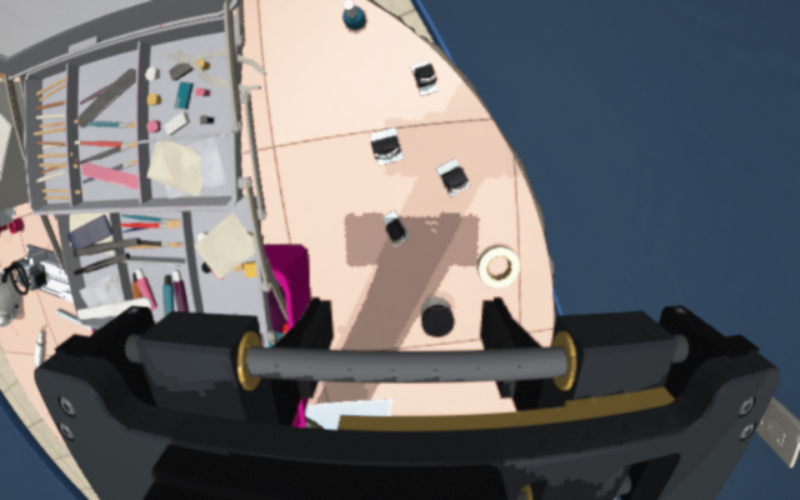

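The wrist view shows four holders at about (425,77), (386,147), (453,177) and (396,228). I'll measure each one from depth.

```bash
cat > hold.py <<'E'
from h import *
def holders(tag,box=(.30,.70,-.46,-.24)):
    p,im=cloud(tag); x,y,z=p[...,0],p[...,1],p[...,2]
    m=((x>box[0])&(x<box[1])&(y>box[2])&(y<box[3])&(z>.003)&(z<.075)).astype(np.uint8)
    n,l,st,_=cv2.connectedComponentsWithStats(m)
    for i in range(1,n):
        if st[i,4]<60: continue
        a=p[l==i]*1000; r=cv2.minAreaRect(a[a[:,2]<14][:,:2].astype(np.float32)) if (a[:,2]<14).sum()>5 else None
        nk=a[(a[:,2]>33)&(a[:,2]<46)][:,:2].astype(np.float32); nl=a[a[:,2]>51]
        print(i,st[i],len(a),'c',a.mean(0).round(0),'foot',[np.round(t,1).tolist() for t in r] if r else None)
        if len(nk)>5: t=cv2.minAreaRect(nk); print('   neck',[np.round(u,1).tolist() for u in t],'maxz',a[:,2].max().round(0))
        if len(nl)>2: print('   nail',nl.mean(0).round(1),len(nl))
E
python3 - <<'E'
from hold import *
holders('w3')
p,im=cloud('w3'); c=cv2.resize(im[40:215,290:400,::-1],None,fx=3.4,fy=3.4,interpolation=cv2.INTER_CUBIC); cv2.imwrite('pics/w3c.png',c)
E
```

```text
1 [274   0  19  24 345] 345 c [ 676. -315.   41.] foot [[671.7, -314.1], [8.6, 26.4], 2.6]
   neck [[680.5, -313.9], [21.9, 26.3], 9.6] maxz 74.0
   nail [ 680.  -313.9   67.8] 93
27 [329  49  22  27 417] 417 c [ 578. -386.   30.] foot [[581.5, -386.0], [44.3, 25.8], 9.2]
   neck [[581.3, -386.3], [24.5, 25.2], 9.3] maxz 62.0
   nail [ 571.6 -386.7   57.9] 24
50 [296 102  27  30 560] 560 c [ 500. -320.   30.] foot [[499.9, -319.0], [45.6, 35.7], 1.5]
   neck [[499.9, -319.3], [24.1, 34.7], 1.0] maxz 62.0
   nail [ 490.8 -318.7   60.1] 24
55 [349 127  27  30 468] 468 c [ 445. -396.   32.] foot [[441.2, -397.6], [46.0, 29.6], 15.5]
   neck [[442.1, -397.2], [22.8, 30.1], 18.1] maxz 63.0
   nail [ 433.  -401.5   58.3] 29
64 [306 169  22  28 355] 355 c [ 392. -308.   30.] foot [[389.2, -308.6], [45.9, 20.3], 22.6]
   neck [[389.0, -307.8], [23.7, 19.8], 19.2] maxz 62.0
   nail [ 379.2 -310.    57.8] 22
70 [382 196  29  24 363] 363 c [ 321. -434.   17.] foot [[318.5, -434.4], [48.2, 33.1], 87.0]
```

View pics/w3c.png

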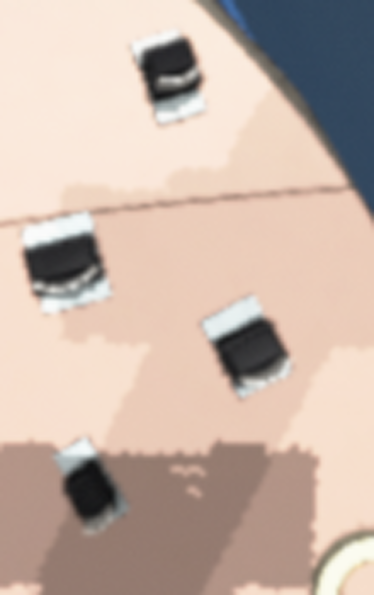

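All four are present, nails on their world −x side: ring is the top one, then thumb, middle on the right and little at the bottom. Thumb first.

```bash
python3 -m inch '[[8,1,-25,0,0,10],[16,2,-50,0,0,20],[24,3,-75,0,0,30],[32,4,-100,0,0,40],[40,5,-125,0,0,50],[48,6,-150,0,0,60],[56,7,-175,0,0,70],[64,9,-200,0,0,80],[72,10,-225,0,0,90],[77,10,-250,0,0,100],[77,10.5,-265,0,0,103],[77,10.5,-290,0,0,103],[77,10.5,-320,0,0,103],[77,10.5,-340,0,0,103],[77,10.5,-348,0,0,103],[77,10.5,-348,0,0,103]]' 50 30 && python3 -m inch '[[0,0,0,0,0,0],[0,0,0,0,0,0],[0,0,0,0,0,0],[0,0,0,0,0,0],[0,0,20,0,0,0],[0,0,40,0,0,0]]' 0 30
```

```text
time: 12.0
position: [0.5002, -0.3194, 0.0325]
tool_rot: [-2.196, -2.246, 0.0]
ft_force: [-0.2, -0.2, -0.3]
grip_width: 0.575
grip_force: 0.0
time: 12.75
position: [0.5001, -0.3199, 0.0741]
tool_rot: [2.197, 2.245, 0.0]
ft_force: [-0.5, -0.7, -0.7]
grip_width: 0.277
grip_force: 30.0
```

```bash
python3 -m inch '[[0,0,60,0,0,0],[0,10,120,0,0,0],[0,30,180,0,0,0],[0,70,230,0,0,0],[0,120,260,0,0,0],[0,175,260,0,0,-2],[0,235,260,0,0,-4],[0,295,260,0,0,-6],[0,355,260,0,0,-9],[0,415,260,0,0,-12],[-5,475,260,0,0,-15],[-15,535,260,0,0,-18],[-30,595,240,0,0,-20],[-45,655,190,0,0,-22],[-54,695,130,0,0,-23],[-54.3,703.6,75,0,0,-23.1],[-54.3,703.6,30,0,0,-23.1],[-54.3,703.6,10,0,0,-23.1],[-54.3,703.6,10,0,0,-23.1]]' 0 30
python3 - <<'E'
from j import *
s=ctrl.get_state(); print(toj(s['position'],J), s['tool_rot'])
im,d,P=snap('wrist','w4'); cv2.imwrite('pics/w4b.png',cv2.resize(im[60:330,140:520,::-1],None,fx=2,fy=2))
E
```

```text
time: 15.12
position: [0.4451, 0.3829, 0.0818]
tool_rot: [2.601, 1.759, -0.004]
ft_force: [0.6, 0.2, -0.9]
grip_width: 0.272
grip_force: 30.0
[ -0.30006319 136.0089367   81.81872865] [ 2.6012562   1.75919479 -0.00435632]
```

View pics/w4b.png

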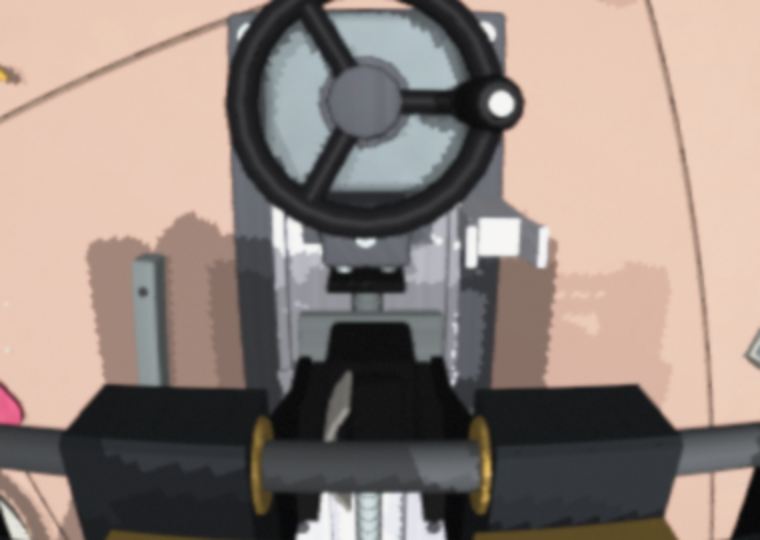

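The view shows the jaw fully back, the holder over the gap with the nail towards the front (left, (340,420)), and the holder centred between the walls. I'll lower it and slide it in.

```bash
python3 -m inch '[[0,0,-15,0,0,0],[0,0,-25,0,0,0],[0,0,-30.5,0,0,0],[0,0,-30.5,0,0,0]]' 0 30 && python3 -m inch '[[-2,-5,0,0,0,0],[-4,-10,0,0,0,0],[-6,-15,0,0,0,0],[-8,-20,0,0,0,0],[-10,-25,0,0,0,0],[-12,-30,0,0,0,0],[-14,-35,0,0,0,0],[-16,-40,0,0,0,0],[-18,-45,0,0,0,0],[-20.4,-51,0,0,0,0],[-20.4,-51,0,0,0,0]]' 0 30 && python3 -c "
from j import *
print(toj(ctrl.get_state()['position'],J),ctrl.get_state()['torque'])"
```

```text
time: 15.68
position: [0.4457, 0.3838, 0.0518]
tool_rot: [2.602, 1.76, -0.001]
ft_force: [-1.0, 0.9, -1.5]
grip_width: 0.271
grip_force: 30.0
time: 17.05
position: [0.4252, 0.3323, 0.0521]
tool_rot: [2.602, 1.759, -0.0]
ft_force: [0.5, -0.2, -1.2]
grip_width: 0.278
grip_force: 30.0
[2.51020038e-02 8.16258700e+01 5.20572324e+01] [-0.09732116  0.07103947  0.00830179]
```

```bash
python3 -m inch '[[-3,-7.5,0,0,0,0],[-6,-15,0,0,0,0],[-9,-22.5,0,0,0,0],[-12,-30,0,0,0,0],[-15,-37.5,0,0,0,0],[-18,-45,0,0,0,0],[-20.5,-51.5,0,0,0,0],[-23.2,-58,0,0,0,0],[-23.6,-59,0,0,0,0],[-24,-60,0,0,0,0],[-24.3,-60.8,0,0,0,0],[-24.3,-60.8,0,0,0,0]]' 0 30 && python3 -c "
from j import *
print(toj(ctrl.get_state()['position'],J))"
```

```text
time: 18.55
position: [0.4011, 0.2723, 0.0521]
tool_rot: [2.602, 1.76, 0.0]
ft_force: [-0.3, -0.3, -0.8]
grip_width: 0.274
grip_force: 30.0
[-0.09113554 16.88913816 52.08796774]
```

```bash
python3 -m inch '[[-0.3,-0.7,0,0,0,0],[-0.6,-1.4,0,0,0,0],[-0.6,-1.4,0,0,0,0]]' && python3 -m inch '[[-0.3,-0.7,0,0,0,0],[-0.6,-1.4,0,0,0,0],[-0.6,-1.4,0,0,0,0]]' && python3 -c "
from j import *
print(toj(ctrl.get_state()['position'],J))"
```

```text
time: 18.92
position: [0.4004, 0.2709, 0.052]
tool_rot: [-2.602, -1.76, -0.0]
ft_force: [1.3, 0.4, -2.6]
grip_width: 0.272
grip_force: 30.0
time: 19.3
position: [0.4004, 0.2708, 0.0521]
tool_rot: [-2.601, -1.76, -0.005]
ft_force: [2.5, 5.2, -7.1]
grip_width: 0.272
grip_force: 30.0
[-0.16731278 15.27168357 52.14467408]
```

```bash
python3 -m inch '[[0,0,0,0,0,0],[0,0,0,0,0,0],[0,0,30,0,0,0],[0,0,80,0,0,0],[0,0,140,0,0,0],[10,-30,200,0,0,3],[20,-70,250,0,0,6],[35,-120,280,0,0,9],[50,-175,300,0,0,12],[60,-230,310,0,0,16],[70,-290,310,0,0,20],[75,-350,310,0,0,24],[75,-410,310,0,0,28],[70,-470,310,0,0,33],[60,-520,310,0,0,38],[60,-530,310,0,0,38],[60,-530,310,0,0,38]]' 42 30
python3 - <<'E'
from hold import *
snap('wrist','w5'); holders('w5'); print(ctrl.get_state()['position'])
E
```

```text
time: 21.42
position: [0.4595, -0.2607, 0.362]
tool_rot: [-1.889, -2.509, -0.0]
ft_force: [1.5, 0.6, -0.7]
grip_width: 0.485
grip_force: 0.0
11 [263 169  27  20 390] 390 c [ 390. -304.   29.] foot [[388.0, -306.3], [45.0, 18.3], 17.4]
   neck [[388.4, -306.8], [22.8, 17.9], 17.7] maxz 62.0
   nail [ 379.4 -310.2   58.9] 25
35 [211 216  22  32 361] 361 c [ 319. -432.   17.] foot [[317.0, -432.6], [33.3, 48.7], 0.7]
36 [426 216  25  26 352] 352 c [ 676. -310.   38.] foot [[672.9, -308.1], [28.1, 9.5], 62.6]
   neck [[679.1, -312.0], [24.9, 19.8], 62.9] maxz 74.0
   nail [ 679.6 -312.3   66.1] 90
42 [280 224  26  25 484] 484 c [ 442. -392.   26.] foot [[440.3, -396.6], [44.8, 29.5], 16.1]
   neck [[440.7, -395.7], [23.6, 27.2], 14.3] maxz 60.0
   nail [ 430.5 -389.    57.8] 4
[ 0.46013531 -0.25941487  0.36191255]
```

```bash
python3 -m inch '[[-5,-30,-45,0,0,0],[-10,-70,-90,0,0,0],[-15,-110,-135,0,0,0],[-18.4,-137,-180,0,0,0],[-18.4,-137,-230,0,0,0],[-18.4,-137,-280,0,0,0],[-18.4,-137,-315,0,0,0],[-18.4,-137,-329,0,0,0],[-18.4,-137,-329,0,0,0]]' 50 30 && python3 -m inch '[[0,0,0,0,0,0],[0,0,0,0,0,0],[0,0,0,0,0,0],[0,0,0,0,0,0],[0,0,20,0,0,0],[0,0,50,0,0,0]]' 0 30
```

```text
time: 22.6
position: [0.4421, -0.3963, 0.0327]
tool_rot: [-1.884, -2.512, -0.001]
ft_force: [-1.3, -0.7, 0.2]
grip_width: 0.572
grip_force: 0.0
time: 23.35
position: [0.4409, -0.3973, 0.0838]
tool_rot: [-1.887, -2.51, 0.0]
ft_force: [0.1, 0.3, 0.4]
grip_width: 0.274
grip_force: 30.0
```

```bash
python3 -m inch '[[0,0,60,0,0,0],[5,10,120,0,0,0],[15,30,180,0,0,0],[25,70,230,0,0,0],[35,120,250,0,0,0],[45,180,250,0,0,-3],[50,240,250,0,0,-6],[55,300,250,0,0,-9],[55,360,250,0,0,-12],[55,420,250,0,0,-15],[50,480,250,0,0,-19],[45,540,250,0,0,-23],[35,600,240,0,0,-27],[25,660,220,0,0,-31],[15,715,170,0,0,-35],[7,760,120,0,0,-37.9],[4.5,780.7,70,0,0,-37.9],[4.5,780.7,20,0,0,-37.9],[4.5,780.7,0,0,0,-37.9],[4.5,780.7,0,0,0,-37.9]]' 0 30 && python3 -m inch '[[0,0,-15,0,0,0],[0,0,-25,0,0,0],[0,0,-31,0,0,0],[0,0,-31,0,0,0]]' && python3 -c "
from j import *
s=ctrl.get_state();print(toj(s['position'],J))"
```

```text
time: 25.85
position: [0.4452, 0.3818, 0.082]
tool_rot: [2.6, 1.761, -0.005]
ft_force: [0.1, -0.2, -1.0]
grip_width: 0.273
grip_force: 30.0
time: 26.35
position: [0.4461, 0.3831, 0.0522]
tool_rot: [-2.601, -1.762, -0.001]
ft_force: [-0.2, 0.9, -0.4]
grip_width: 0.274
grip_force: 30.0
[  0.54257399 136.57201681  52.18757857]
```

```bash
python3 -m inch '[[-2,-5,0,0,0,0],[-4,-10,0,0,0,0],[-6,-15,0,0,0,0],[-8.2,-20,0,0,0,0],[-10.2,-25,0,0,0,0],[-12.2,-30,0,0,0,0],[-15,-37,0,0,0,0],[-18,-44,0,0,0,0],[-21,-51,0,0,0,0],[-23.5,-58,0,0,0,0],[-26.4,-65,0,0,0,0],[-29.2,-72,0,0,0,0],[-32,-79,0,0,0,0],[-32.4,-80,0,0,0,0],[-32.4,-80,0,0,0,0]]' && python3 -m inch '[[-0.3,-0.7,0,0,0,0],[-0.6,-1.4,0,0,0,0],[-0.6,-1.4,0,0,0,0]]' && python3 -m inch '[[-0.3,-0.7,0,0,0,0],[-0.6,-1.4,0,0,0,0],[-0.6,-1.4,0,0,0,0]]' &&  python3 -c "
from j import *
s=ctrl.get_state();print(toj(s['position'],J))"
```

```text
time: 28.22
position: [0.4136, 0.3032, 0.0522]
tool_rot: [-2.6, -1.763, -0.001]
ft_force: [-0.5, -0.0, -1.0]
grip_width: 0.269
grip_force: 30.0
time: 28.6
position: [0.4129, 0.3016, 0.052]
tool_rot: [2.6, 1.763, -0.0]
ft_force: [0.8, 0.3, -0.4]
grip_width: 0.271
grip_force: 30.0
time: 28.98
position: [0.4126, 0.301, 0.0523]
tool_rot: [-2.6, -1.763, -0.002]
ft_force: [0.9, 3.1, -2.6]
grip_width: 0.275
grip_force: 30.0
[-0.085244   47.85607853 52.28174959]
```

```bash
python3 -m inch '[[0,0,0,0,0,0],[0,0,0,0,0,0],[0,0,30,0,0,0],[0,0,80,0,0,0],[10,0,140,0,0,0],[20,-30,200,0,0,3],[30,-70,250,0,0,6],[40,-120,280,0,0,9],[50,-175,310,0,0,12],[60,-230,310,0,0,15],[70,-290,310,0,0,18],[80,-350,310,0,0,21],[95,-410,310,0,0,24],[115,-465,310,0,0,27],[135,-515,310,0,0,29],[145,-560,310,0,0,31],[147,-571,310,0,0,31],[147,-571,310,0,0,31],[147,-571,310,0,0,31]]' 42 30
python3 - <<'E'
from hold import *
snap('wrist','w6'); holders('w6',(.3,.65,-.46,-.24)); print(ctrl.get_state()['position'])
E
```

```text
time: 31.35
position: [0.5596, -0.2689, 0.3622]
tool_rot: [-2.032, -2.395, -0.002]
ft_force: [-0.0, -0.1, 0.5]
grip_width: 0.482
grip_force: 0.0
7 [205 160  31  20 381] 381 c [ 393. -305.   31.] foot [[388.6, -307.1], [45.1, 20.5], 19.9]
   neck [[389.1, -307.0], [24.5, 18.7], 22.2] maxz 63.0
   nail [ 379.7 -311.    56.8] 31
27 [327 196  27  23 475] 475 c [ 597. -334.   28.] foot [[598.3, -336.5], [44.2, 24.6], 9.3]
   neck [[598.3, -336.3], [22.8, 23.5], 9.8] maxz 63.0
   nail [ 588.5 -336.2   58.5] 26
34 [172 216  21  30 343] 343 c [ 321. -432.   16.] foot [[318.6, -434.3], [48.4, 34.5], 87.6]
[ 0.55974219 -0.26876226  0.36235805]
```

The ring holder was knocked to (598,-336), so I'll pick it up there.

```bash
python3 -m inch '[[10,-20,-45,0,0,0],[20,-40,-90,0,0,0],[32,-60,-135,0,0,0],[38.6,-67.7,-180,0,0,0],[38.6,-67.7,-230,0,0,0],[38.6,-67.7,-280,0,0,0],[38.6,-67.7,-315,0,0,0],[38.6,-67.7,-329.7,0,0,0],[38.6,-67.7,-329.7,0,0,0]]' 50 30 && python3 -m inch '[[0,0,0,0,0,0],[0,0,0,0,0,0],[0,0,0,0,0,0],[0,0,0,0,0,0],[0,0,20,0,0,0],[0,0,50,0,0,0]]' 0 30
```

```text
time: 32.52
position: [0.5983, -0.3372, 0.0324]
tool_rot: [-2.033, -2.394, -0.001]
ft_force: [0.6, 0.7, 0.3]
grip_width: 0.571
grip_force: 0.0
time: 33.28
position: [0.5974, -0.3381, 0.0829]
tool_rot: [-2.034, -2.392, 0.001]
ft_force: [0.5, 0.3, -0.8]
grip_width: 0.274
grip_force: 30.0
```

```bash
python3 -m inch '[[0,0,60,0,0,0],[-5,0,120,0,0,0],[-15,10,180,0,0,0],[-30,35,230,0,0,0],[-45,75,260,0,0,0],[-60,130,260,0,0,-3],[-75,185,260,0,0,-6],[-90,240,260,0,0,-9],[-100,300,260,0,0,-12],[-110,360,260,0,0,-15],[-120,420,260,0,0,-19],[-130,480,260,0,0,-23],[-135,540,250,0,0,-26],[-140,600,230,0,0,-29],[-145,655,180,0,0,-31.2],[-150,695,125,0,0,-31.2],[-152.4,720.2,70,0,0,-31.2],[-152.4,720.2,20,0,0,-31.2],[-152.4,720.2,0,0,0,-31.2],[-152.4,720.2,0,0,0,-31.2]]' 0 30 && python3 -m inch '[[0,0,-15,0,0,0],[0,0,-25,0,0,0],[0,0,-31,0,0,0],[0,0,-31,0,0,0]]' && python3 -c "
from j import *
s=ctrl.get_state();print(toj(s['position'],J))"
```

```text
time: 35.78
position: [0.4448, 0.3805, 0.0812]
tool_rot: [2.603, 1.756, -0.006]
ft_force: [0.2, 0.7, -0.7]
grip_width: 0.27
grip_force: 30.0
time: 36.28
position: [0.4457, 0.3818, 0.0515]
tool_rot: [-2.604, -1.758, -0.001]
ft_force: [0.4, 0.3, -0.5]
grip_width: 0.269
grip_force: 30.0
[  0.7003612  135.21335594  51.53261395]
```

```bash
python3 -m inch '[[-2.3,-4.8,0,0,0,0],[-4.4,-9.8,0,0,0,0],[-6.5,-14.8,0,0,0,0],[-8.6,-19.8,0,0,0,0],[-10.6,-24.8,0,0,0,0],[-12.6,-29.8,0,0,0,0],[-15.4,-36.8,0,0,0,0],[-18.2,-43.8,0,0,0,0],[-20.6,-49.8,0,0,0,0],[-22.2,-53.8,0,0,0,0],[-22.2,-53.8,0,0,0,0]]' && python3 -m inch '[[-0.3,-0.7,0,0,0,0],[-0.6,-1.4,0,0,0,0],[-0.6,-1.4,0,0,0,0]]' && python3 -m inch '[[-0.3,-0.7,0,0,0,0],[-0.6,-1.4,0,0,0,0],[-0.6,-1.4,0,0,0,0]]' &&  python3 -c "
from j import *
s=ctrl.get_state();print(toj(s['position'],J))"
```

```text
time: 37.65
position: [0.4233, 0.3277, 0.0514]
tool_rot: [-2.604, -1.758, -0.0]
ft_force: [0.6, -0.6, -0.5]
grip_width: 0.276
grip_force: 30.0
time: 38.02
position: [0.4227, 0.3266, 0.0513]
tool_rot: [2.603, 1.758, -0.0]
ft_force: [0.5, 0.0, 0.1]
grip_width: 0.272
grip_force: 30.0
time: 38.4
position: [0.4224, 0.3256, 0.0516]
tool_rot: [-2.603, -1.758, -0.002]
ft_force: [1.3, 2.0, -1.2]
grip_width: 0.277
grip_force: 30.0
[-0.12276856 74.34471393 51.57815067]
```

```bash
python3 -m inch '[[0,0,0,0,0,0],[0,0,0,0,0,0],[0,0,30,0,0,0],[0,0,80,0,0,0],[10,0,140,0,0,0],[20,-30,200,0,0,3],[30,-70,250,0,0,6],[40,-120,280,0,0,10],[50,-175,310,0,0,14],[55,-230,310,0,0,18],[60,-290,310,0,0,22],[55,-350,310,0,0,27],[45,-410,310,0,0,32],[25,-465,310,0,0,37],[5,-510,310,0,0,42],[-2,-525,310,0,0,42],[-2,-525,310,0,0,42]]' 42 30
python3 - <<'E'
from hold import *
snap('wrist','w7'); holders('w7',(.3,.65,-.46,-.24)); s=ctrl.get_state();print(s['position'],s['tool_rot'])
E
```

```text
time: 40.52
position: [0.4197, -0.2005, 0.3614]
tool_rot: [-1.804, -2.572, -0.002]
ft_force: [0.1, 0.7, 1.1]
grip_width: 0.482
grip_force: 0.0
7 [274 206  26  22 400] 400 c [ 389. -304.   28.] foot [[389.0, -306.4], [43.9, 20.7], 16.6]
   neck [[387.5, -306.4], [24.3, 16.9], 17.7] maxz 63.0
   nail [ 379.7 -311.    58.7] 23
26 [223 246  13   7  64] 64 c [ 309. -411.   13.] foot [[310.8, -411.0], [2.2, 19.7], 75.6]
[ 0.42036843 -0.19901018  0.3613416 ] [-1.80080566e+00 -2.57404260e+00 -1.10217076e-03]
```

```bash
python3 -m inch '[[-10,-30,-45,0,0,0],[-20,-65,-90,0,0,-0.8],[-31,-100,-135,0,0,-0.8],[-31,-107,-180,0,0,-0.8],[-31,-107,-230,0,0,-0.8],[-31,-107,-280,0,0,-0.8],[-31,-107,-315,0,0,-0.8],[-31,-107,-329,0,0,-0.8],[-31,-107,-329,0,0,-0.8]]' 50 30 && python3 -m inch '[[0,0,0,0,0,0],[0,0,0,0,0,0],[0,0,0,0,0,0],[0,0,0,0,0,0],[0,0,20,0,0,0],[0,0,50,0,0,0]]' 0 30
```

```text
time: 41.7
position: [0.3894, -0.306, 0.0319]
tool_rot: [-1.816, -2.562, 0.001]
ft_force: [0.2, -0.4, 0.7]
grip_width: 0.575
grip_force: 0.0
time: 42.45
position: [0.3883, -0.3064, 0.0823]
tool_rot: [-1.818, -2.56, 0.001]
ft_force: [0.2, -0.3, 0.3]
grip_width: 0.27
grip_force: 30.0
```

```bash
python3 -m inch '[[5,0,60,0,0,0],[15,10,120,0,0,0],[30,30,180,0,0,0],[50,65,230,0,0,-2],[70,110,250,0,0,-5],[85,160,250,0,0,-8],[95,215,250,0,0,-11],[100,275,250,0,0,-14],[100,335,250,0,0,-17],[100,395,250,0,0,-21],[95,455,250,0,0,-25],[90,515,250,0,0,-29],[80,570,230,0,0,-34],[70,620,190,0,0,-38],[62,660,140,0,0,-41],[56.6,690.5,90,0,0,-41],[56.6,690.5,40,0,0,-41],[56.6,690.5,0,0,0,-41],[56.6,690.5,0,0,0,-41]]' 0 30 && python3 -m inch '[[0,0,-15,0,0,0],[0,0,-25,0,0,0],[0,0,-30.5,0,0,0],[0,0,-30.5,0,0,0]]' && python3 -c "
from j import *
s=ctrl.get_state();print(toj(s['position'],J))"
```

```text
time: 44.82
position: [0.4433, 0.3814, 0.0788]
tool_rot: [2.599, 1.761, -0.012]
ft_force: [0.3, 0.2, -0.1]
grip_width: 0.273
grip_force: 30.0
time: 45.32
position: [0.4457, 0.3836, 0.0519]
tool_rot: [2.601, 1.763, -0.0]
ft_force: [0.3, -0.2, -0.6]
grip_width: 0.271
grip_force: 30.0
[-6.17619524e-03  1.36885974e+02  5.19158108e+01]
```

```bash
python3 -m inch '[[-2,-5,0,0,0,0],[-4,-10,0,0,0,0],[-6,-15,0,0,0,0],[-8,-20,0,0,0,0],[-10,-25,0,0,0,0],[-12,-30,0,0,0,0],[-13.9,-34.8,0,0,0,0],[-13.9,-34.8,0,0,0,0]]' && python3 -m inch '[[-0.3,-0.7,0,0,0,0],[-0.6,-1.4,0,0,0,0],[-0.6,-1.4,0,0,0,0]]' && python3 -m inch '[[-0.3,-0.7,0,0,0,0],[-0.6,-1.4,0,0,0,0],[-0.6,-1.4,0,0,0,0]]' &&  python3 -c "
from j import *
s=ctrl.get_state();print(toj(s['position'],J))"
```

```text
time: 46.32
position: [0.4318, 0.3486, 0.052]
tool_rot: [-2.601, -1.762, -0.0]
ft_force: [0.2, 0.7, -1.5]
grip_width: 0.275
grip_force: 30.0
time: 46.7
position: [0.4314, 0.3479, 0.052]
tool_rot: [-2.6, -1.763, -0.001]
ft_force: [0.6, 1.5, -1.1]
grip_width: 0.277
grip_force: 30.0
time: 47.08
position: [0.4313, 0.3477, 0.0525]
tool_rot: [-2.599, -1.763, -0.005]
ft_force: [1.7, 4.5, -1.6]
grip_width: 0.276
grip_force: 30.0
[-6.36042885e-02  9.81434634e+01  5.25023380e+01]
```

```bash
python3 -m inch '[[0,0,0,0,0,0],[0,0,0,0,0,0],[0,0,30,0,0,0],[0,0,80,0,0,0],[0,0,140,0,0,0],[0,0,200,0,0,0],[0,0,200,0,0,0]]' 45 15
python3 - <<'E'
from j import *
im,d,P=snap('wrist','w8'); p,_=cloud('w8'); q=toj(p,J); X,Y,Z=np.moveaxis(q,-1,0)
cv2.imwrite('pics/w8b.png',cv2.resize(im[60:330,140:520,::-1],None,fx=2,fy=2))
r=(abs(X)<60)&(Y>165)&(Y<275)&(Z>82)&(Z<112); print('handle',r.sum(),np.median(q[r],0),q[r].min(0),q[r].max(0))
r=(abs(X)<24)&(Y>110)&(Y<200)&(Z>52)&(Z<62); print('jaw',q[r].min(0),q[r].max(0)); print(ctrl.get_state()['position'])
E
```

```text
time: 47.95
position: [0.433, 0.3471, 0.2574]
tool_rot: [-2.6, -1.76, -0.014]
ft_force: [0.0, 1.0, -0.0]
grip_width: 0.516
grip_force: 0.0
handle 158 [ 26.68781158 216.58971652 103.36091811] [ 21.19570801 211.10181328  82.44636014] [ 34.00482468 224.52222312 106.04239971]
jaw [-12.94551614 162.21619772  52.12260208] [ 19.65428373 197.78579561  60.26664804]
[0.43163646 0.346155   0.25417373]
```

View pics/w8b.png

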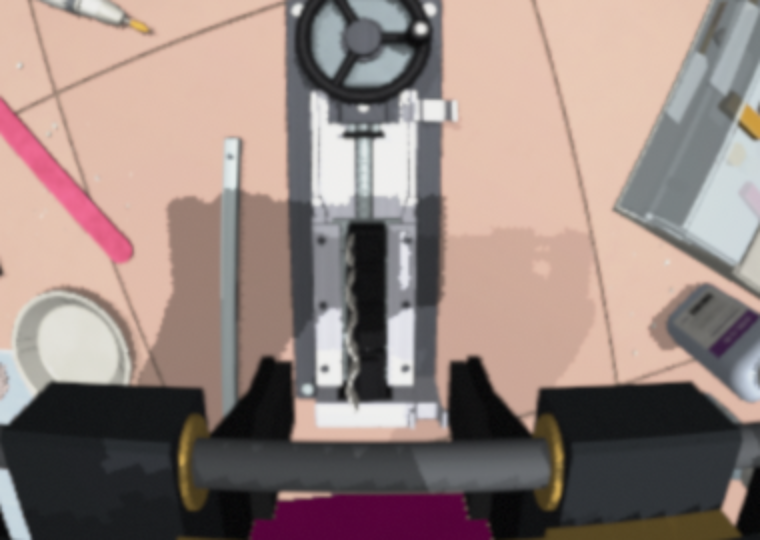

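Seen from above, the row runs from (367,380) to (367,230), with all nail edges on the left (front) and the jaw back. I'll check the hub height before gripping the crank.

```bash
python3 - <<'E'
from j import *
p,_=cloud('w8'); q=toj(p,J); X,Y,Z=np.moveaxis(q,-1,0)
r=(abs(X)<8)&(abs(Y-218)<8); print(np.nanmax(Z[r]),np.nanmedian(Z[r]))
r=(abs(X)<10)&(Y>60)&(Y<160)&(Z>34)&(Z<48); print('row end y',np.sort(Y[r])[-6:])
E
python3 -m inch '[[15,20,0,0,0,0],[35,55,0,0,0,0],[60,90,0,0,0,0],[69,103,-30,0,0,0],[69,103,-80,0,0,0],[69,103,-80,0,0,0]]' 36 15
```

```text
70.74540766824894 68.52755524472754
row end y [109.6735418  109.76054355 109.76220342 109.76386618 109.80012415
 109.85484659]
time: 48.75
position: [0.4964, 0.446, 0.1651]
tool_rot: [2.598, 1.76, -0.02]
ft_force: [-0.6, -0.4, 0.2]
grip_width: 0.418
grip_force: 0.0
```

```bash
python3 -m inch '[[0,0,-20,0,0,0],[0,0,-40,0,0,0],[0,0,-40,0,0,0],[0,0,-40,0,0,0]]' 36 15
```

```text
time: 49.25
position: [0.5, 0.4493, 0.1326]
tool_rot: [-2.6, -1.762, -0.002]
ft_force: [0.1, -0.8, 0.2]
grip_width: 0.412
grip_force: 0.0
```

```bash
python3 -m inch '[[1,-0.5,-25,0,0,0],[1,-0.5,-41,0,0,0],[1,-0.5,-41,0,0,0]]' 36 15 && python3 -m inch '[[0,0,0,0,0,0],[0,0,0,0,0,0],[0,0,0,0,0,0],[0,0,0,0,0,0]]' 0 15 && python3 -m inch '[[-9,-12,0,0,0,0],[-23,-18,0,0,0,0],[-37,-16,0,0,0,0],[-49,-7,0,0,0,0],[-55,7,0,0,0,0],[-53,21,0,0,0,0],[-44,33,0,0,0,0],[-31,39,0,0,0,0],[-16,37,0,0,0,0],[-4,28,0,0,0,0],[2,15,0,0,0,0],[0,0,0,0,0,0],[0,0,0,0,0,0]]' - 15
```

```text
time: 49.62
position: [0.4999, 0.448, 0.0897]
tool_rot: [2.6, 1.762, -0.004]
ft_force: [-0.2, -0.1, -0.7]
grip_width: 0.413
grip_force: 0.0
time: 50.12
position: [0.5002, 0.4491, 0.0915]
tool_rot: [-2.599, -1.763, -0.0]
ft_force: [-2.4, -0.8, 3.0]
grip_width: 0.143
grip_force: 15.0
time: 51.75
position: [0.5001, 0.4488, 0.0915]
tool_rot: [-2.6, -1.762, 0.001]
ft_force: [0.2, -0.8, 7.9]
grip_width: 0.146
grip_force: 15.0
```

Second turn, then a further 30° to just past the expected contact.

```bash
python3 -m inch '[[-9,-12,0,0,0,0],[-23,-18,0,0,0,0],[-37,-16,0,0,0,0],[-49,-7,0,0,0,0],[-55,7,0,0,0,0],[-53,21,0,0,0,0],[-44,33,0,0,0,0],[-31,39,0,0,0,0],[-16,37,0,0,0,0],[-4,28,0,0,0,0],[2,15,0,0,0,0],[0,0,0,0,0,0],[0,0,0,0,0,0]]' - 15 && python3 -m inch '[[-4,-7,0,0,0,0],[-9,-12,0,0,0,0],[-9,-12,0,0,0,0]]' && python3 -m inch '[[-7,-4,0,0,0,0],[-14,-6,0,0,0,0],[-14,-6,0,0,0,0]]' && python3 -c "
from j import *
s=ctrl.get_state(); q=toj(s['position'],J)-[0,218,0]; print(q,np.degrees(np.arctan2(q[1],q[0])))"
```

```text
time: 53.38
position: [0.4999, 0.4484, 0.0914]
tool_rot: [-2.6, -1.762, 0.002]
ft_force: [0.1, -1.2, 9.0]
grip_width: 0.143
grip_force: 15.0
time: 53.75
position: [0.4908, 0.437, 0.0915]
tool_rot: [-2.6, -1.763, 0.002]
ft_force: [0.7, -0.8, 8.8]
grip_width: 0.143
grip_force: 15.0
time: 54.12
position: [0.4767, 0.4315, 0.0914]
tool_rot: [-2.599, -1.764, 0.001]
ft_force: [1.1, -0.0, 8.2]
grip_width: 0.143
grip_force: 15.0
[ 11.01837453 -25.15746955  91.43235978] -66.34772231918079
```

```bash
python3 -m inch '[[-2.5,-0.3,0,0,0,0],[-5,-0.2,0,0,0,0],[-5,-0.2,0,0,0,0]]' && python3 -m inch '[[0,0,0,0,0,0],[0,0,0,0,0,0],[0,0,30,0,0,0],[0,0,80,0,0,0],[0,-40,130,0,0,0],[-20,-80,170,0,0,0],[-40,-85,170,0,0,0],[-40,-85,170,0,0,0],[-40,-85,170,0,0,0]]' 36 15
python3 - <<'E'
from j import *
im,d,P=snap('wrist','w9'); p,_=cloud('w9'); q=toj(p,J); X,Y,Z=np.moveaxis(q,-1,0)
cv2.imwrite('pics/w9b.png',cv2.resize(im[90:290,200:440,::-1],None,fx=3,fy=3,interpolation=cv2.INTER_CUBIC))
r=(abs(X)<60)&(Y>165)&(Y<275)&(Z>95)&(Z<112); print('handle',np.median(q[r],0))
r=(abs(X)<12)&(Y>100)&(Y<160)&(Z>54)&(Z<62); print('jaw',q[r].min(0),q[r].max(0)); print(ctrl.get_state()['position'])
g=(X<-55)&(X>-130)&(Y>-60)&(Y<230)&(Z>9)&(Z<18); n,l,st,_=cv2.connectedComponentsWithStats(g.astype(np.uint8))
for i in range(1,n):
    if st[i,4]>150: print(st[i],[np.round(t,1) for t in cv2.minAreaRect(p[l==i][:,:2].astype(np.float32)*1000)])
E
```

```text
time: 54.5
position: [0.4726, 0.4314, 0.0915]
tool_rot: [-2.6, -1.764, -0.001]
ft_force: [2.7, 0.8, 6.2]
grip_width: 0.142
grip_force: 15.0
time: 55.62
position: [0.4322, 0.3457, 0.2598]
tool_rot: [2.599, 1.764, -0.003]
ft_force: [-0.2, -0.2, -0.8]
grip_width: 0.413
grip_force: 0.0
handle [  8.42944096 190.93520367 103.64548157]
jaw [-11.162099   100.23618214  54.00683334] [ 11.99518911 134.285388    60.4413618 ]
[0.43243003 0.34563653 0.25969229]
[ 252  125    9  148 1051] [array([330.3, 342.5]), array([211.4,  11.3]), np.float64(64.4)]
```

View pics/w9b.png

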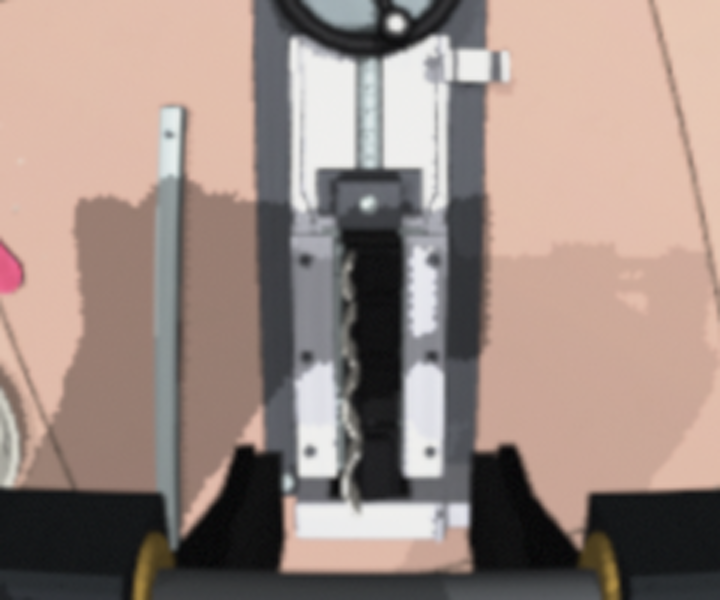

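The row is clamped: the jaw back edge is at y 134.3, so its face would be at 106.2 against a row end of about 109.5. Next I'll locate the guide from the first, unoccluded view.

Run:
```python
from j import *
for t in('w1','w9'):
    p,im=cloud(t); q=toj(p,J); X,Y,Z=np.moveaxis(q,-1,0)
    g=(X<-53)&(X>-140)&(Y>-70)&(Y<230)&(Z>8)&(Z<20); n,l,st,_=cv2.connectedComponentsWithStats(g.astype(np.uint8))
    for i in range(1,n):
        if st[i,4]>150: 
            a=p[l==i]*1000; r=cv2.minAreaRect(a[:,:2].astype(np.float32)); print(t,st[i],[np.round(t,1) for t in r],np.median(a[:,2]))
            d=np.array([np.cos(np.radians(r[2])),np.sin(np.radians(r[2]))]); s=(a[:,:2]-r[0])@d; print('  ends',(np.array(r[0])+d*s.max()).round(1),(np.array(r[0])+d*s.min()).round(1))
p,im=cloud('w9'); q=toj(p,J); X,Y,Z=np.moveaxis(q,-1,0)
for A in((-30,5),(165,190)):
    s=(X>28)&(X<52)&(Z>57)&(Z<68)&(Y>A[0])&(Y<A[1]); print('saddle',s.sum(),np.percentile(q[s],[2,98],axis=0).round(1).tolist())
```

```text
w1 [277 119  26 125 750] [array([327.4, 337.5]), array([223.6,  11.7]), np.float64(64.2)] 14.38029650499123
  ends [376.  438.1] [278.7 236.8]
w9 [ 252  125   10  148 1060] [array([330.3, 342.5]), array([211.4,  11.3]), np.float64(64.4)] 14.271849350773163
  ends [375.9 437.9] [284.7 247.2]
saddle 35 [[28.2, -15.6, 58.2], [32.4, -3.7, 64.3]]
saddle 80 [[28.6, 172.6, 57.6], [51.4, 183.1, 65.4]]
```

Run:
```python
from j import *
p,im=cloud('w1'); q=toj(p,[.3274,.3375,64.3]); X,Y,Z=np.moveaxis(q,-1,0)   # guide frame
for lim in [(-135,-10,-55,55)]:
  for x0 in range(lim[0],lim[1],10):
    s=(X>x0)&(X<x0+10)&(Y>-60)&(Y<60)&(Z<150); print(x0,np.nanpercentile(Z[s],[50,99]).round(0) if s.any() else None, Y[s&(Z>15)].round(0)[:1], (s&(Z>15)).sum())
print(tow((14,0),[.3274,.3375,64.3])*1000, tow((17,0),[.3274,.3375,64.3])*1000)
print(ctrl.get_state()['position'])
```

```text
-135 [ 1. 18.] [2.] 17
-125 [ 1. 19.] [2.] 15
-115 [ 1. 18.] [-0.] 13
-105 [ 2. 19.] [-2.] 20
-95 [ 1. 19.] [-10.] 22
-85 [ 1. 19.] [-17.] 53
-75 [ 0. 18.] [-41.] 10
-65 [0. 2.] [] 0
-55 [0. 2.] [] 0
-45 [0. 2.] [] 0
-35 [0. 2.] [] 0
-25 [0. 2.] [] 0
-15 [ 0. 14.] [] 0
[340.0150783  331.42877282] [342.71830936 330.12779556]
[0.43243003 0.34563653 0.25969229]
```

```bash
python3 -m inch '[[-10,-2,0,0,0,10],[-20,-4,0,0,0,20],[-30,-6,0,0,0,30],[-40,-8,0,0,0,40],[-50,-10,0,0,0,50],[-60,-12,0,0,0,60],[-75,-14,0,0,0,70],[-89,-15.6,0,0,0,80],[-89,-15.6,-30,0,0,86],[-89,-15.6,-80,0,0,86],[-89,-15.6,-120,0,0,86],[-89,-15.6,-160,0,0,86],[-89,-15.6,-170,0,0,86],[-89,-15.6,-170,0,0,86]]' 70 15
```

```text
time: 57.42
position: [0.3438, 0.3297, 0.0906]
tool_rot: [-0.7, -3.063, 0.002]
ft_force: [0.6, 0.5, 1.3]
grip_width: 0.802
grip_force: 0.0
```

```bash
python3 -m inch '[[0,0,-30,0,0,0],[0,0,-55,0,0,0],[0,0,-71,0,0,0],[0,0,-71,0,0,0],[-3,1.5,-71,0,0,0],[-6,3,-71,0,0,0],[-9,4.4,-71,0,0,0],[-12,5.8,-71,0,0,0],[-16,7.8,-71,0,0,0],[-20,9.7,-71,0,0,0],[-24,11.6,-71,0,0,0],[-28,13.5,-71,0,0,0],[-30.5,14.7,-71,0,0,0],[-30.5,14.7,-71,0,0,0]]' 70 15 && python3 -m inch '[[5,-2,0,0,0,0],[5,-2,40,0,0,0],[5,-2,90,0,0,0],[10,-2,150,0,0,-10],[20,-2,200,0,0,-20],[40,0,240,0,0,-30],[60,0,270,0,0,-40],[70,0,290,0,0,-50],[75,0,300,0,0,-60],[80,0,310,0,0,-70],[80,0,310,0,0,-80],[80,0,310,0,0,-90],[80,0,310,0,0,-90],[80,0,310,0,0,-90]]' 87
python3 - <<'E'
from j import *
snap('wrist','w10'); print(ctrl.get_state()['position'])
p,im=cloud('w10'); q=toj(p,J); X,Y,Z=np.moveaxis(q,-1,0)
g=(X<-60)&(X>-200)&(Y>-90)&(Y<230)&(Z>8)&(Z<20); n,l,st,_=cv2.connectedComponentsWithStats(g.astype(np.uint8))
for i in range(1,n):
    if st[i,4]>150:
        a=p[l==i]*1000; r=cv2.minAreaRect(a[:,:2].astype(np.float32)); print(st[i],[np.round(t,1) for t in r],np.median(a[:,2]),toj(np.array([*r[0],0])/1000,J))
cv2.imwrite('pics/w10b.png',cv2.resize(im[:,:,::-1],(800,500)))
E
```

```text
time: 59.18
position: [0.3125, 0.3446, 0.0197]
tool_rot: [-0.699, -3.062, 0.0]
ft_force: [0.5, 0.1, -1.1]
grip_width: 0.81
grip_force: 0.0
time: 60.92
position: [0.3932, 0.3443, 0.3297]
tool_rot: [2.658, 1.674, -0.001]
ft_force: [-0.8, 0.1, 0.5]
grip_width: 1.003
grip_force: 0.0
[0.39316032 0.34433397 0.32977017]
[263 116  13 137 920] [array([299.4, 349.9]), array([222.4,  12. ]), np.float64(64.1)] 14.250957075810172 [-123.37382979   51.24870178    0.        ]
[222 189  23  54 303] [array([227.9, 334.4]), array([91.4, 31.5]), np.float64(68.4)] 17.029844625739365 [-183.96074657   10.29220316    0.        ]
```

View pics/w10b.png

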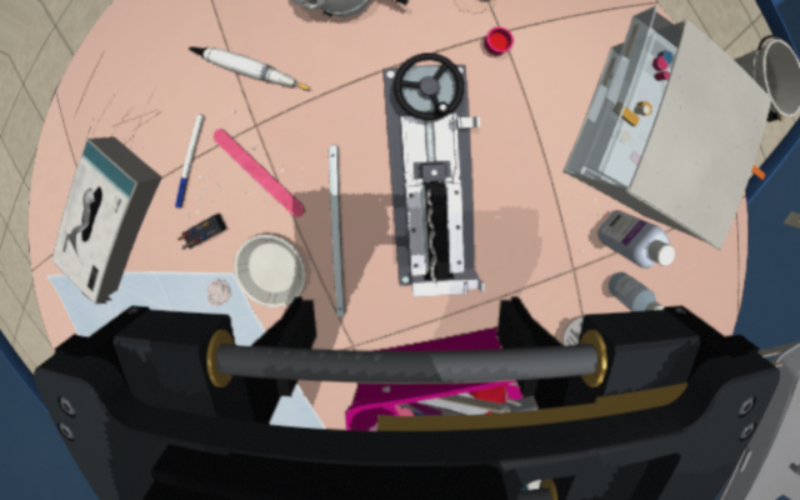

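The guide now lies parallel beside the jig, centred at about (336,230), clear of the dish at (270,270) and with room for the gripper body. I'll grip it.

```bash
python3 -m inch '[[-25,1,-45,0,0,0],[-50,3,-90,0,0,0],[-75,4,-135,0,0,-0.3],[-93.8,5.6,-180,0,0,-0.3],[-93.8,5.6,-230,0,0,-0.3],[-93.8,5.6,-270,0,0,-0.3],[-93.8,5.6,-298,0,0,-0.3],[-93.8,5.6,-312.5,0,0,-0.3],[-93.8,5.6,-312.5,0,0,-0.3],[-93.8,5.6,-312.5,0,0,-0.3]]' 26 30 && python3 -m inch '[[0,0,0,0,0,0],[0,0,0,0,0,0],[0,0,0,0,0,0],[0,0,30,0,0,0],[0,0,80,0,0,0],[0,0,130,0,0,0],[0,0,130,0,0,0]]' 0 40
```

```text
time: 62.22
position: [0.3, 0.3509, 0.0185]
tool_rot: [-2.664, -1.664, -0.003]
ft_force: [-0.3, -0.5, 0.9]
grip_width: 0.298
grip_force: 0.0
time: 63.1
position: [0.3011, 0.3523, 0.1513]
tool_rot: [-2.662, -1.662, -0.012]
ft_force: [0.9, 0.5, -1.2]
grip_width: 0.104
grip_force: 40.0
```

```bash
python3 -m inch '[[30,-6,0,0,0,1],[70,-13,0,0,0,2],[110,-20,0,0,0,3],[145,-27,0,0,0,4.1],[163.6,-30.7,0,0,0,4.1],[163.6,-30.7,0,0,0,4.1],[163.6,-30.7,-30,0,0,4.1],[163.6,-30.7,-55,0,0,4.1],[163.6,-30.7,-60,0,0,4.1],[163.6,-30.7,-60,0,0,4.1],[163.6,-30.7,-60,0,0,4.1]]' 0 40
python3 - <<'E'
from j import *
s=ctrl.get_state(); print(toj(s['position'],J),s['tool_rot'])
im,d,P=snap('wrist','w11'); p,_=cloud('w11'); q=toj(p,J); X,Y,Z=np.moveaxis(q,-1,0)
cv2.imwrite('pics/w11b.png',cv2.resize(im[60:330,140:520,::-1],None,fx=2,fy=2))
for y0 in range(110,200,10):
    r=(Y>y0)&(Y<y0+10)&(abs(X-40)<25)&(Z>75)&(Z<96); print(y0,r.sum(),q[r].min(0).round(1) if r.any() else'',q[r].max(0).round(1) if r.any() else '')
E
```

```text
time: 64.47
position: [0.4633, 0.32, 0.0885]
tool_rot: [-2.603, -1.758, -0.003]
ft_force: [0.9, 1.1, -1.2]
grip_width: 0.11
grip_force: 40.0
[39.96559832 84.34391628 88.49251964] [-2.60299653 -1.758292   -0.00288577]
110 346 [ 36.5 110.   82.6] [ 46.  120.   86.4]
120 361 [ 36.6 120.   83. ] [ 45.9 130.   87. ]
130 372 [ 36.7 130.   82.6] [ 45.8 140.   86.7]
140 379 [ 36.8 140.   82.7] [ 45.8 150.   86.9]
150 398 [ 36.3 150.   82.4] [ 45.8 159.8  86.8]
160 398 [ 36.4 160.2  82.8] [ 45.8 169.7  86.6]
170 402 [ 36.5 170.1  82.5] [ 45.8 180.   87. ]
180 418 [ 15.1 180.   82.6] [ 46.3 190.   93. ]
190 204 [ 15.  190.   78.9] [ 46.3 194.9  95.6]
```

View pics/w11b.png

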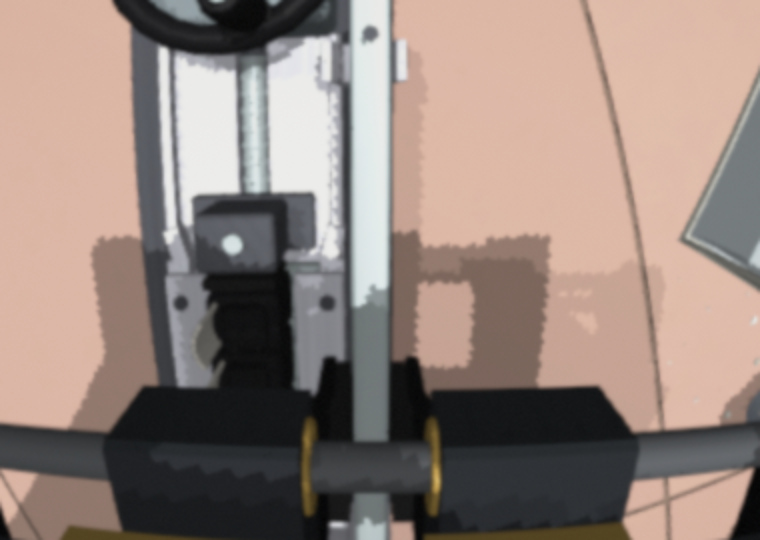

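Run:
```python
from j import *
for t in('w1','w8','w9','w10','w11'):
    p,_=cloud(t); q=toj(p,J); X,Y,Z=np.moveaxis(q,-1,0)
    s=(X>22)&(X<58)&(Z>60)&(Z<67)&(Y>170)&(Y<187); print(t,s.sum(),np.percentile(q[s],[1,99],axis=0).round(1).tolist() if s.any() else '')
    s=(abs(X)<50)&(Z>60)&(Z<73)&(Y>225)&(Y<275);
    if s.any(): print('  wheel x',np.percentile(X[s],[0.5,99.5]).round(1))
```

```text
w1 47 [[27.3, 171.8, 60.5], [52.0, 183.5, 65.3]]
  wheel x [-35.9  34.3]
w8 81 [[27.9, 172.1, 60.7], [51.3, 183.3, 65.3]]
  wheel x [-34.9  33.9]
w9 81 [[27.9, 172.6, 60.3], [51.4, 183.1, 65.6]]
  wheel x [-35.   33.8]
w10 46 [[28.5, 171.8, 61.0], [51.2, 183.1, 65.2]]
  wheel x [-35.3  34.4]
w11 279 [[28.1, 172.0, 60.1], [50.9, 183.6, 65.0]]
  wheel x [-34.8  35. ]
```

```bash
python3 -m inch '[[-0.9,0.4,0,0,0,0],[-0.9,0.4,-6,0,0,0],[-0.9,0.4,-10,0,0,0],[-0.9,0.4,-14,0,0,0],[-0.9,0.4,-14,0,0,0]]' && python3 -m inch '[[0,0,-2,0,0,0],[0,0,-4,0,0,0],[0,0,-5.5,0,0,0],[0,0,-5.5,0,0,0]]'
```

```text
time: 65.15
position: [0.4617, 0.3195, 0.0728]
tool_rot: [2.603, 1.758, -0.002]
ft_force: [-0.4, -0.4, -1.5]
grip_width: 0.113
grip_force: 40.0
time: 65.65
position: [0.4621, 0.3197, 0.0681]
tool_rot: [2.604, 1.758, 0.0]
ft_force: [-1.5, -0.7, 1.3]
grip_width: 0.111
grip_force: 40.0
```

```bash
python3 -m inch '[[0,0,-0.7,0,0,0],[0,0,-0.7,0,0,0]]' && python3 -m inch '[[0,0,0,0,0,0],[0,0,0,0,0,0],[0,0,20,0,0,0],[0,0,60,0,0,0],[0,0,110,0,0,0],[-25,0,170,0,0,0],[-45,15,200,0,0,0],[-45,15,200,0,0,0],[-45,15,200,0,0,0]]' 18 10
python3 - <<'E'
from j import *
print(ctrl.get_state()['position'])
im,d,P=snap('wrist','w12'); p,_=cloud('w12'); q=toj(p,J); X,Y,Z=np.moveaxis(q,-1,0)
cv2.imwrite('pics/w12b.png',cv2.resize(im[60:330,140:520,::-1],None,fx=2,fy=2))
for y0 in (0,30,60,90,120,150):
    r=(Y>y0)&(Y<y0+12)&(abs(X-40)<15)&(Z>55)&(Z<80); print(y0,np.percentile(q[r],[2,98],axis=0).round(1).tolist() if r.any() else'')
r=(abs(X-40)<8)&(Z>56)&(Z<75); print('ends',np.percentile(Y[r],[.2,99.8]))
r=(abs(X)<60)&(Y>165)&(Y<275)&(Z>95)&(Z<112); print('handle',np.median(q[r],0))
E
```

```text
time: 65.9
position: [0.4621, 0.3198, 0.068]
tool_rot: [-2.603, -1.758, -0.0]
ft_force: [-2.6, -1.3, 6.3]
grip_width: 0.111
grip_force: 40.0
time: 67.03
position: [0.4171, 0.3341, 0.2662]
tool_rot: [2.603, 1.757, -0.002]
ft_force: [0.6, -0.5, 0.2]
grip_width: 0.211
grip_force: 0.0
[0.41709238 0.33405484 0.26618146]
0 [[35.4, 0.7, 61.5], [44.1, 11.6, 65.8]]
30 [[35.3, 30.3, 62.8], [45.2, 41.8, 65.8]]
60 [[34.9, 60.3, 58.3], [45.4, 71.4, 66.0]]
90 [[35.0, 90.4, 61.4], [45.3, 101.3, 65.9]]
120 [[35.4, 120.6, 62.3], [45.9, 131.4, 66.1]]
150 [[34.8, 150.7, 55.3], [45.1, 161.0, 66.0]]
ends [-18.68256799 230.97739309]
handle [  8.34705725 190.81036397 103.53920577]
```

View pics/w12b.png

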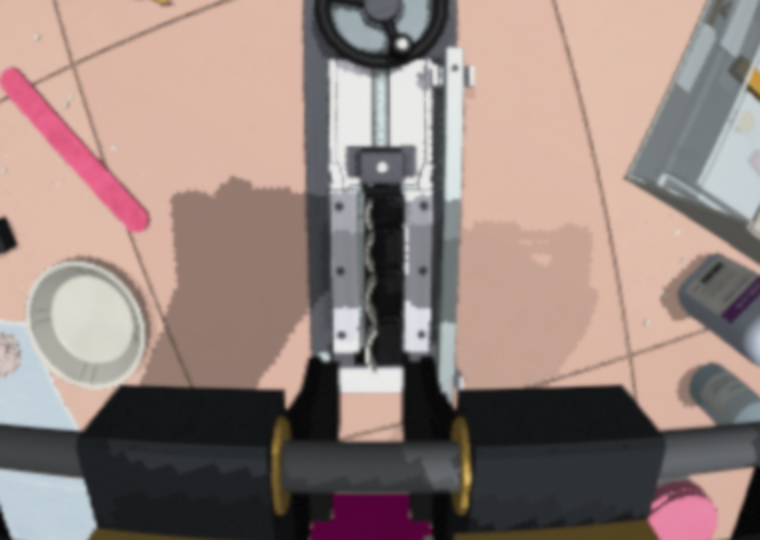

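The guide sits level in both saddles (top at z 65, x 40), and the row is clamped with all nails to the front. I'll hand it in.

```bash
python3 -c "
from bench import ctrl
print(ctrl.close_job())"
```

```text
the job is handed in; nothing more can be done
None
```

I handed the job in at about 67 s; the close call returned no verdict. All four holders are loaded widest at the stop, nails facing the front, the pad is pressed in by an estimated 3.3 mm of 4 mm (worked out from the crank angle), and the file guide is seated in both saddles.

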